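# Release a dry bath's toggle clamp and take out its heating block

### The arm

A 6-joint arm with a two-finger parallel gripper is mounted at the origin on the work surface. World frame = base frame: x ahead of the robot, y to its left, z up, the work surface at z = 0. Lengths are in m, angles in degrees, forces in N, time in s.
With the tool pointing down it reaches from about 0.35 to 0.925 m from the base axis. Payload 6.4 kg.
Tool frame: the origin (TCP) lies between the finger pads; the fingertips stand 22 mm ahead of it and the grasp point (between the pads) lies 3 mm ahead of it; z points along the fingers, y is the direction in which the jaws open and shut (so a half turn about z gives the same grasp; the last joint's range is limited). The gripper opens to 85 mm and grips with 20 to 120 N. Pads are 22 mm wide; open, the fingers measure 114 mm over their backs; the gripper's body (76 mm by 85 mm) begins 54 mm behind the grasp point. The pads swing forward as they close: fully open they stand 13 mm farther back than shut.
Start: joints at [-75.98, 14.043, 89.255, -0, 76.702, -9.975], TCP at [0.264, -0.594, 0.253] pointing down, gripper open.
Joint ranges: [-179.41, 179.41], [-58.25, 129.5], [7.25, 145.43], [-54.29, 234.29], [11.92, 165.04], [-157.13, 157.13]. Speed limits (degrees/s): [147.25, 147.25, 180, 180, 180, 180].

### API

Orientations are given as [roll, pitch, yaw] about the fixed x, y, z axes, in that order (R = Rz(yaw) Ry(pitch) Rx(roll)).
In Python, from station import env gives the robot as it stands.
- The arm moves only by the tool carry_out, never from a script. Its argument "motion" is a list that holds one entry, the list of rows, each a list of 5 numbers: the shift along the world's x, y, z in m, then the turn about the world's z in degrees, then the closure in counts, from 0 (fully open) to 255 (shut). In form: [[[tx, ty, tz, roll, jaw], ...]]. A call has 1 to 10 rows; each row shifts and turns the commanded pose from where the row before left it; what a row does not reach is not made up. A row lasts 1/12 s, in which the tool goes at most 41.7 mm and 7.16 degrees, less where a joint would pass 70% of its speed; a pose out of reach is approached as far as the arm can. A call is refused whole if a number of a shift passes 0.0417 or a number of a turn 7.16, either way. A call with a gripper value outside its range is refused whole. The fingers move at their own pace and stop on an object; "squeeze" is the grip in N (left out, the last holds). Time passes only in rows, so rows that do not move let the fingers close. It gives the time, the measured TCP pose, the force and the opening at its end, in the units of the state.
- env.observe(): the state, without advancing time (a new reading comes with each control period).
- env.capture(name): name is "scene" or "top" or "wrist"; returns the picture (400x640x3 uint8, red, green, blue); there is no depth.
- env.camera_model(name): a dict with "K" (3x3 intrinsics, pixels), "R" (3x3) and "t" (3): a world point X has camera coordinates R X + t. Camera axes: x right, y down, z forward; pixel columns grow to the right and rows downward; lengths in m; the calibration is good to about 2 mm. A picture is of the moment at which its call begins: read the wrist's pose just before it. camera_model takes no time and is no camera call; for the wrist camera it gives the pose at the moment of the call.
- env.close_job(): hands the job in, once; it reports no verdict.
Trained networks look in the newest picture that a camera, given by its name, has taken for a name from the list of things; names that differ only in an ending like _2 or _b are one class to them, and where a whole thing is asked for, a point or a joint stands for the part that bears it (a point fixed in the world has none). Each returns a list of dicts, best first, with "conf" (0 to 1); they miss things now and then, are a little off and sometimes report something else, mostly with a low value. They report only what shows in the picture. A call takes as long as a camera call. They do not tell look-alikes from the thing itself.
- env.silhouettes(thing, camera): "mask" (400x640 bool, what is visible of it) and "location" ([column, row] as shares, 0 to 1, of the picture: columns of its width, rows of its height, amid what is visible of it).
- env.tip_of(thing, camera): "location" ([column, row] as shares, 0 to 1, of the picture: columns of its width, rows of its height: a listed point, or the origin of a listed thing).
The state is a dict: "clock": time; "joint_pos": joint angles; "dq": joint speeds; "joint_torque": joint torques, N m; "tcp_pos": TCP position; "tcp_rot": TCP orientation; "contact_force": force on the tool from outside, world axes, zero at the start; "moment": the same for the moment, N m; "opening": opening from 0.0 (shut) to 1.0 (fully open).
Only numpy, scipy, OpenCV 4.12 (cv2) and the standard library are available. Lean on these libraries where they do the work, as an engineer would, in place of code of your own. Each camera call takes 0.05 s, during which the arm holds its last target.

### The job

Two small dry baths stand on the bench, each with an aluminium block held down by a toggle clamp. On the one whose block has four large empty wells, flip the clamp handle over, away from the block, until it stays open; then lift that block out by its post and set it gently upright in the middle of the round cork mat, and let go. Leave the clamp open, and leave the other bath, whose block is full of small wells, clamped.

Things in the scene. Friction and masses are not known exactly. Their poses are not given: they have to be found in the camera images.
- block: The block to take out: aluminium, 80 (x) x 60 (y) x 40 mm, 0.3-0.5 kg, four 20 mm wells in its top; in the middle of the top an upright round steel post to lift it by, 16 mm thick, 42 mm tall (its top 82 mm above the underside). Origin: centre of the underside, z up. It sits loosely (1.5 mm) between four 6 mm high lips on its dry bath, underside 50 mm above the bench.
- clamp: The white dry bath under the block, fixed. Origin: at bench level under the block's centre, same yaw. 120 mm wide (y), from x -100 to +130 mm, 50 mm high. Clamp on its centre line at +x: two cheeks x 67 to 109 mm, 116 mm high; a steel arm over the block's +x edge, ending 22 mm from the post's axis, top 113 mm high; released, the arm stands nearly upright, up to 175 mm high, 35 mm clear of the post.
- clamp_handle (a joint): Handle of that clamp, rad. 0: locked, nearly upright, leaning 0.3 rad towards the block. 1.6: open, leaning 1.3 rad the other way (to the bath's +x). Hinge axis along the bath's y, at x 98 mm, 110 mm above the bench. It resists with 5 to 8 N at the grip until 0.45 rad, then the handle snaps open by itself and stays; the arm rises with it. Do not force the arm up by pulling the block.
- clamp_grip (a point): Centre of that handle's black grip, a round bar 20 mm thick and 70 mm long, 75 mm from the hinge axis. When locked it lies at the bath's x 76 mm, 182 mm above the bench, and the free end 35 mm further out is 215 mm above the bench. Only its position matters.
- mat: Round cork mat fixed on the bench, 160 mm across, 8 mm thick. Origin: centre of the underside; its top is 8 mm higher.
- other_handle (a joint): Handle of the same clamp on the other, identical dry bath, 0 = locked: leave it so. That bath stands in line with this one and the mat, sideways (y), about 0.25 m from its neighbours, sometimes between the two; its block has many small wells with tubes. Its handle's top is 215 mm above the bench: carry the block over it (underside above 230 mm) or round it.
Mind the look-alikes: they are no part of the job. Of the things like the mat, leave any that is green; of the rest the larger one is meant.

How it is judged:
By the outcome, as a careful person would: the job done as asked, in the order asked, and still so for the second after the job is handed in, with the robot touching nothing.
It also fails if it takes over 56 s, if anything falls off the work surface, if the arm or the gripper's body presses on something with over 40 N, if the wrist force passes 120 N, or if a joint passes its speed limit or range.

## Working session

There is one attempt and no reset: what is moved stays moved. The work goes in short steps, Python scripts to look and compute and a tool call to move; the robot and the scene stay as the last step left them, time stands still between calls to the robot, and variables do not carry over. Pictures are saved under pics/ and viewed, and the job is handed in when it is done.

Besides the shell and the picture viewer there is one more tool, called after "Call:" as name(argument=value, ...) on one line, values as JSON. carry_out: Moves the arm, as the interface text tells. Its arguments: {"type":"object","properties":{"motion":{"type":"array"},"squeeze":{"type":"number"}},"required":["motion"]}

```bash
ls; mkdir -p pics; python3 - <<'E'
from station import env
import cv2
o=env.observe(); print({k:(o[k]) for k in ('clock','tcp_pos','tcp_rot','opening','contact_force')})
for n in ('scene','top'):
    cv2.imwrite(f'pics/{n}0.png',env.capture(n)[:,:,::-1])
    m=env.camera_model(n);print(n,m)
E
```

```text
pics
{'clock': 0.0, 'tcp_pos': array([ 0.26422235, -0.59330563,  0.25216426]), 'tcp_rot': array([-1.79888952e+02, -2.04479286e-02,  2.39957947e+01]), 'opening': 0.9976664021818097, 'contact_force': array([1.48075435, 0.33423483, 0.14742098])}
scene {'K': array([[458.8953239 ,   0.        , 317.80300059],
       [  0.        , 458.8953239 , 195.9209248 ],
       [  0.        ,   0.        ,   1.        ]]), 'R': array([[-0.86531586,  0.50118833, -0.00622241],
       [ 0.37857978,  0.64539196, -0.66343543],
       [-0.3284902 , -0.57643687, -0.74820767]]), 't': array([ 0.47502545, -0.12977715,  1.32187207])}
top {'K': array([[400.43856755,   0.        , 323.50454159],
       [  0.        , 400.43856755, 202.94144049],
       [  0.        ,   0.        ,   1.        ]]), 'R': array([[ 0.026382  , -0.99963408,  0.00597427],
       [-0.9979211 , -0.02668738, -0.0586623 ],
       [ 0.05880027, -0.00441422, -0.99826001]]), 't': array([-0.01134573,  0.54971672,  1.05978529])}
```

View pics/scene0.png

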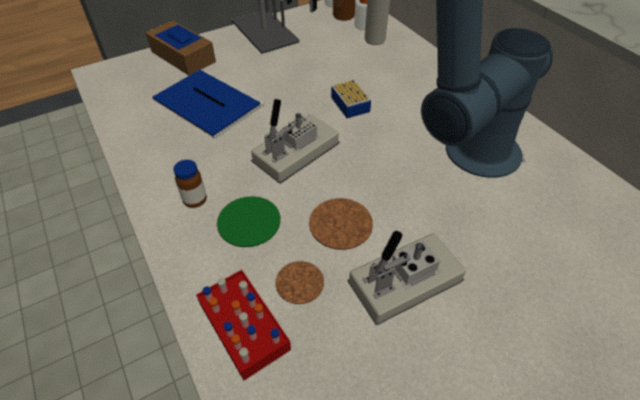

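View pics/top0.png

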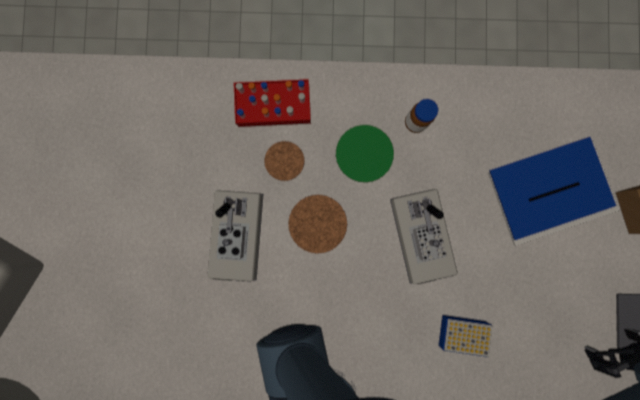

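The scene view shows the four-well bath at about (405,275). In the top view it is at (235,235), and the small-well bath is at (424,237). There are three mat-like discs in the top view: green (365,153), small cork (284,160) and large cork (318,223). The large cork one is meant because it isn't green and is the larger of the other two. I'll confirm this in a crop and measure.

```bash
cat > h.py <<'E'
import numpy as np, cv2
from station import env
def proj(X,n):
    m=env.camera_model(n); X=np.atleast_2d(X); c=X@np.array(m['R']).T+m['t']; p=c@np.array(m['K']).T; return p[:,:2]/p[:,2:]
def ray(px,n,z):
    m=env.camera_model(n); px=np.atleast_2d(px).astype(float)
    d=np.c_[px,np.ones(len(px))]@np.linalg.inv(m['K']).T@np.array(m['R']); c=-np.array(m['R']).T@m['t']
    return c+d*((z-c[2])/d[:,2])[:,None]
E
python3 - <<'E'
from h import *
t=cv2.imread('pics/top0.png'); s=cv2.imread('pics/scene0.png')
a=cv2.resize(t[140:300,190:370],None,fx=4,fy=4,interpolation=cv2.INTER_CUBIC)
cv2.imwrite('pics/ctop.png',a[:600])
b=cv2.resize(s[180:330,290:490],None,fx=4,fy=4,interpolation=cv2.INTER_CUBIC)
cv2.imwrite('pics/cscene.png',b)
zs={'mat':.008,'clamp':.05,'block':.09,'clamp_grip':.182}
for n in ('scene','top'):
  for th in ('mat','clamp','block','clamp_grip'):
    if th!='clamp_grip':
      for d in env.silhouettes(th,n):
        m=d['mask'];ys,xs=np.nonzero(m);print(n,th,'sil',round(d['conf'],2),m.sum(),np.array(d['location'])*[640,400],xs.mean().round(1),ys.mean().round(1), ray([xs.mean(),ys.mean()],n,zs[th])[0].round(4))
    for d in env.tip_of(th,n):
        p=np.array(d['location'])*[640,400]; z={'block':.05,'clamp_grip':.182}.get(th,0)
        print(n,th,'tip',round(d['conf'],2),p.round(1),ray(p,n,z)[0].round(4))
# white bath rectangle
hsv=cv2.cvtColor(t,cv2.COLOR_BGR2HSV)
print(t[270,240],t[270,190],t[200,250])
print(env.observe()['clock'])
E
```

```text
scene mat sil 0.9 2575 [339.008 220.2  ] 340.0 222.9 [0.4976 0.0213 0.008 ]
scene mat sil 0.83 1687 [299.904 286.28 ] 299.0 281.9 [0.6657 0.1178 0.008 ]
scene mat sil 0.73 2596 [248.704 219.08 ] 247.8 220.9 [ 0.6928 -0.1003  0.008 ]
scene mat tip 0.84 [248.7 221.9] [ 0.6903 -0.1027  0.    ]
scene mat tip 0.69 [338.7 224. ] [0.4987 0.0174 0.    ]
scene mat tip 0.57 [296.8 284.1] [0.6708 0.1157 0.    ]
scene clamp sil 0.66 5295 [396.416 282.12 ] 402.1 278.4 [0.4811 0.2446 0.05  ]
scene clamp tip 0.87 [410.3 279.4] [0.4425 0.2349 0.    ]
scene block sil 0.63 1224 [417.28 261.6 ] 416.4 261.8 [0.45   0.2444 0.09  ]
scene block tip 0.96 [414.4 264.8] [0.437  0.2306 0.05  ]
scene clamp_grip tip 0.79 [388.7 245.7] [0.5232 0.2294 0.182 ]
top mat sil 0.97 2776 [315.776 223.88 ] 317.2 223.2 [0.4951 0.0189 0.008 ]
top mat sil 0.87 2652 [365.632 154.2  ] 364.3 152.8 [ 0.6904 -0.1043  0.008 ]
top mat tip 0.93 [362.2 154.1] [ 0.6881 -0.0995  0.    ]
top mat tip 0.74 [313.1 225.1] [0.4898 0.0299 0.    ]
top mat tip 0.61 [283.1 157.8] [0.6718 0.1174 0.    ]
top clamp sil 0.86 3586 [236.672 224.2  ] 236.2 233.8 [0.4617 0.2272 0.05  ]
top clamp tip 0.94 [235.3 235.9] [0.455  0.2398 0.    ]
top block sil 0.91 799 [232.704 240.8  ] 230.8 241.8 [0.4427 0.2312 0.09  ]
top block tip 0.55 [232.5 241.3] [0.4422 0.2359 0.05  ]
[108 116 121] [117 125 133] [110 119 123]
0.8
```

View pics/ctop.png

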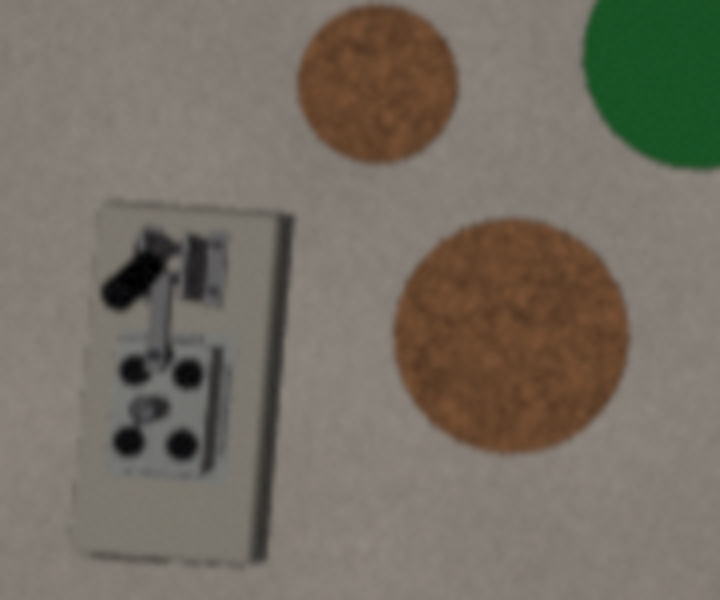

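View pics/cscene.png

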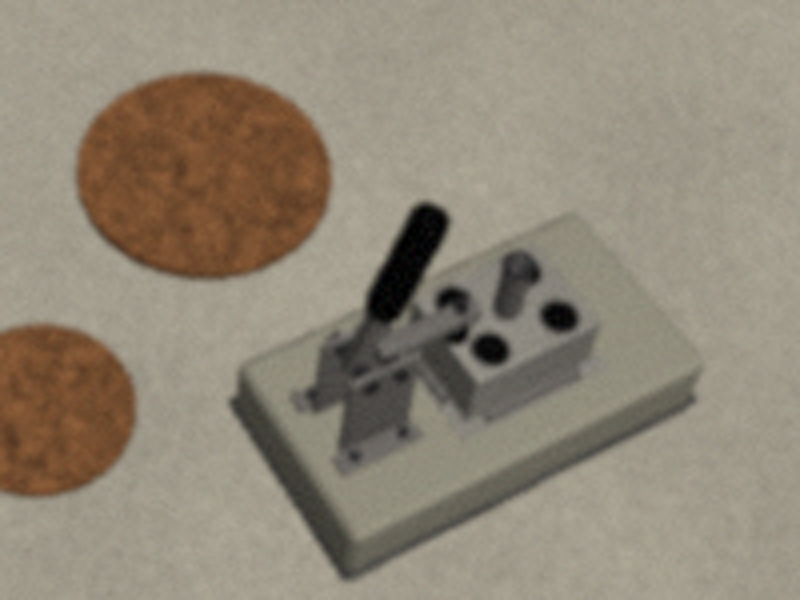

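```bash
cat > fit.py <<'E'
from h import *
from scipy.optimize import least_squares
T=lambda u,v:(190+u/4-.375,140+v/4-.375); S=lambda u,v:(290+u/4-.375,180+v/4-.375)
h=[.13,.06,.05],[.13,-.06,.05],[-.1,.06,.05],[-.1,-.06,.05]
obs=[('top',T(105,203),h[0]),('top',T(281,213),h[1]),('top',T(75,553),h[2]),('top',T(250,563),h[3]),
('scene',S(240,372),h[1]),('scene',S(350,548),h[0]),('scene',S(697,368),h[2]),('scene',S(572,213),h[3]),
('top',T(142,410),[0,0,.132]),('scene',S(521,258),[0,0,.132]),
('scene',S(430,212),[.067,0,.215]),('top',T(118,293),[.067,0,.215])]
def R(a): c,s=np.cos(a),np.sin(a); return np.array([[c,-s,0],[s,c,0],[0,0,1]])
def f(p,ns=('top','scene')):
    return np.concatenate([proj(R(p[2])@np.array(X)+[p[0],p[1],0],n)[0]-o for n,o,X in obs if n in ns])
for ns in (('top',),('scene',),('top','scene')):
    r=least_squares(f,[.44,.23,0],args=(ns,),loss='soft_l1'); print(ns,r.x[:2].round(4),np.degrees(r.x[2]).round(2)); print(r.fun.reshape(-1,2).round(1).tolist())
E
python3 fit.py; python3 - <<'E'
from h import *
for n in ('top','scene'):
    im=cv2.imread(f'pics/{n}0.png'); hsv=cv2.cvtColor(im,cv2.COLOR_BGR2HSV)
    m=((hsv[...,0]<18)&(hsv[...,1]>90)).astype(np.uint8)
    k,l,st,c=cv2.connectedComponentsWithStats(m)
    for i in range(1,k):
        if st[i,4]>800: print(n,st[i],c[i].round(1),ray(c[i],n,.008)[0].round(4))
E
```

```text
('top',) [0.4434 0.2343] -2.62
[[-1.5, -1.2], [0.5, -0.3], [-1.9, 0.3], [1.0, 1.2], [0.5, -0.0], [0.1, -0.0]]
('scene',) [0.4452 0.2366] -2.38
[[-1.9, -1.1], [0.5, -0.1], [3.3, -0.8], [0.7, -1.1], [-0.8, 2.5], [-0.3, 2.0]]
('top', 'scene') [0.4439 0.235 ] -2.5
[[-1.8, -1.3], [0.1, -0.6], [-2.1, 0.2], [0.8, 0.9], [-1.8, -2.0], [0.5, -1.1], [3.3, -1.5], [0.8, -1.7], [0.2, -0.2], [-0.8, 1.7], [-0.3, 1.1], [-0.3, -0.2]]
top [ 233   79   78   48 2817] [272.3 103.2] [0.8209 0.151  0.008 ]
top [ 265  142   39   38 1197] [283.9 160.5] [0.6632 0.114  0.008 ]
top [ 289  195   58   58 2639] [317.4 223.6] [0.494  0.0183 0.008 ]
scene [   0    0  104  110 8566] [41.9 48.1] [ 1.0125 -1.2287  0.008 ]
scene [ 146   20   69   54 1524] [182.3  50.9] [ 0.572  -0.9456  0.008 ]
scene [ 309  199   64   50 2527] [340.6 223.4] [0.4971 0.0234 0.008 ]
scene [ 276  261   48   43 1612] [299.3 282.2] [0.6654 0.1186 0.008 ]
scene [ 196  270   95  110 4506] [243.7 324.6] [0.8148 0.1492 0.008 ]
```

Bath: origin ≈ (0.444, 0.235), yaw ≈ -2.5°. Mat centre ≈ (0.4955, 0.020). The crop shows four large wells on the left bath, and the large cork disc lies next to it. I'll move over with the jaws shut.

Call:
carry_out(motion=[[[0, 0, 0.03, -3.8, 255], [0, 0.01, 0.03, -3.8, 255], [0.005, 0.02, 0, -3.8, 255], [0.009, 0.035, 0, -3.8, 255], [0.009, 0.038, 0, -3.8, 255], [0.009, 0.038, 0, -3.8, 255], [0.009, 0.038, 0, -3.7, 255], [0.009, 0.038, 0, 0, 255], [0.009, 0.038, 0, 0, 255], [0.009, 0.038, 0, 0, 255]]], squeeze=40)

```text
clock: 1.63
tcp_pos: [0.3324, -0.299, 0.3134]
tcp_rot: [180.0, -0.0, -2.5]
contact_force: [0.1, -0.3, 0.3]
opening: -0.001
```

Call:
carry_out(motion=[[[0.009, 0.038, 0, 0, 255], [0.009, 0.038, 0, 0, 255], [0.009, 0.038, 0, 0, 255], [0.009, 0.038, 0, 0, 255], [0.009, 0.038, 0, 0, 255], [0.009, 0.038, 0, 0, 255], [0.009, 0.038, 0, 0, 255], [0.009, 0.038, 0, 0, 255], [0.009, 0.038, 0, 0, 255], [0.009, 0.038, 0, 0, 255]]])

```text
clock: 2.47
tcp_pos: [0.4223, 0.0813, 0.3137]
tcp_rot: [180.0, -0.1, -2.5]
contact_force: [0.5, -0.4, 0.3]
opening: -0.003
```

Call:
carry_out(motion=[[[0.01, 0.038, 0, 0, 255], [0.01, 0.038, 0, 0, 255], [0.01, 0.037, 0, 0, 255], [0.008, 0.03, 0, 0, 255], [0.003, 0.01, 0, 0, 255], [0, 0, -0.025, 0, 255], [0, 0, -0.03, 0, 255], [0, 0, -0.03, 0, 255], [0, 0, -0.015, 0, 255], [0, 0, 0, 0, 255]]])

```text
clock: 3.3
tcp_pos: [0.4608, 0.2311, 0.2089]
tcp_rot: [179.9, 0.5, -2.5]
contact_force: [-0.3, -0.2, -0.2]
opening: 0.002
```

```bash
python3 - <<'E'
from h import *
a=env.capture('scene')[160:310,310:510,::-1]; b=env.capture('top')[170:290,180:290,::-1]
cv2.imwrite('pics/p1.png',np.vstack([cv2.resize(a,(600,450)).astype(np.uint8)])); cv2.imwrite('pics/p1t.png',cv2.resize(b,(550,600)))
cv2.imwrite('pics/p1w.png',env.capture('wrist')[...,::-1])
E
```

```text
(no output)
```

View pics/p1.png

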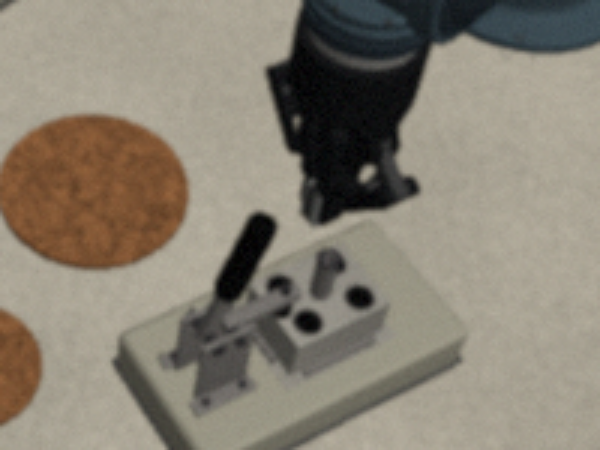

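View pics/p1w.png

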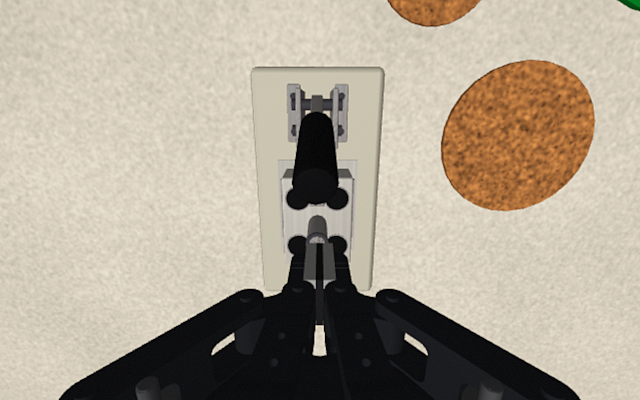

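The wrist view shows the shut fingers at (318,270), in line with the grip at (317,160), and the post at (317,228). I'll push +x.

Call:
carry_out(motion=[[[0.008, 0, 0.002, 0, 255], [0.008, 0, 0, 0, 255], [0.008, 0, 0, 0, 255], [0.006, 0, 0, 0, 255], [0.006, 0, 0, 0, 255], [0.006, 0, 0, 0, 255]]])

```text
clock: 3.95
tcp_pos: [0.5057, 0.2322, 0.2158]
tcp_rot: [180.0, 0.1, -2.5]
contact_force: [-4.3, -0.1, 3.2]
opening: -0.004
```

Call:
carry_out(motion=[[[0.005, 0, 0, 0, 255], [0.005, 0, 0, 0, 255], [0.005, 0, 0, 0, 255]]])

```text
clock: 4.2
tcp_pos: [0.521, 0.2321, 0.2154]
tcp_rot: [180.0, -0.0, -2.5]
contact_force: [-2.8, 0.0, 1.3]
opening: 0.0
```

Call:
carry_out(motion=[[[0.005, 0, 0, 0, 255], [0.005, 0, 0, 0, 255], [0.005, 0, 0, 0, 255], [0, 0, 0, 0, 255]]])

```text
clock: 4.53
tcp_pos: [0.5365, 0.232, 0.2153]
tcp_rot: [-180.0, -0.1, -2.5]
contact_force: [0.1, -0.9, -0.4]
opening: -0.002
```

```bash
python3 - <<'E'
from h import *
a=env.capture('scene')[160:310,310:510,::-1]
cv2.imwrite('pics/p2.png',cv2.resize(a,(600,450)))
E
```

```text
(no output)
```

View pics/p2.png

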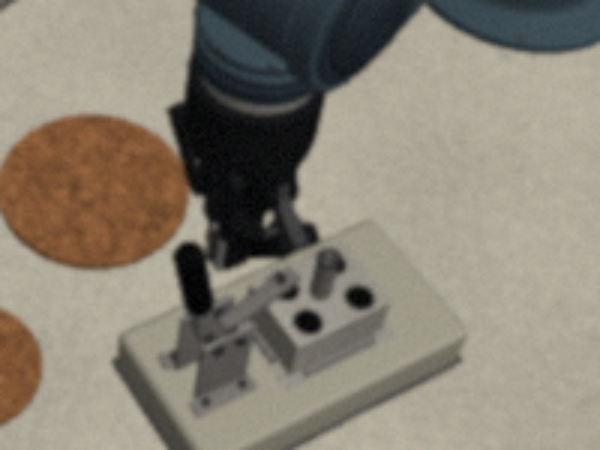

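The handle is upright or just past it, at about (190,275), and the arm is starting to rise. The force has dropped, so I'll push a little more.

Call:
carry_out(motion=[[[0.005, 0, 0, 0, 255], [0.005, 0, 0, 0, 255], [0, 0, 0, 0, 255], [0, 0, 0, 0, 255]]])

```text
clock: 4.92
tcp_pos: [0.5457, 0.2322, 0.2153]
tcp_rot: [-180.0, -0.0, -2.5]
contact_force: [-0.3, -0.0, -0.0]
opening: -0.003
```

```bash
python3 - <<'E'
from h import *
a=env.capture('scene')[160:310,310:510,::-1]
cv2.imwrite('pics/p3.png',cv2.resize(a,(600,450)))
E
```

```text
(no output)
```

View pics/p3.png

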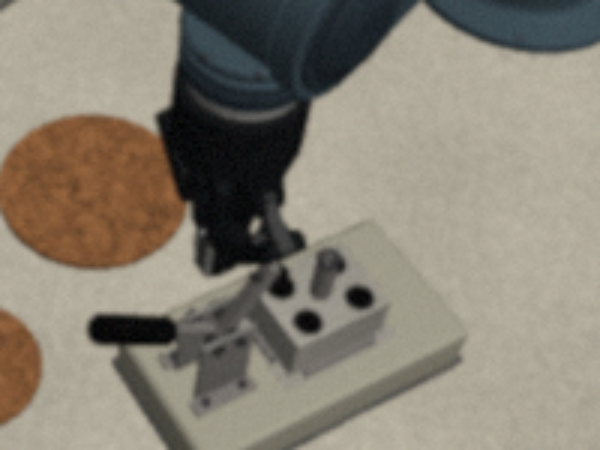

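The handle has snapped open at (130,328). I'll raise, back off over the post and open the jaws.

Call:
carry_out(motion=[[[0, 0, 0.03, 0, 255], [0, 0, 0.02, 0, 255], [-0.03, 0, 0, 0, 255], [-0.03, 0.001, 0, 0, 0], [-0.03, 0.001, 0, 0, 0], [-0.015, 0.001, 0, 0, 0], [0, 0, 0, 0, 0], [0, 0, 0, 0, 0]]])

```text
clock: 5.63
tcp_pos: [0.4401, 0.2353, 0.2656]
tcp_rot: [-180.0, -0.1, -2.5]
contact_force: [1.2, -0.4, -0.5]
opening: 0.706
```

```bash
python3 - <<'E'
from h import *
a=env.capture('scene')[160:310,310:510,::-1]
cv2.imwrite('pics/p4.png',cv2.resize(a,(600,450)))
m=env.camera_model('wrist')
w=env.capture('wrist')[...,::-1].copy()
def L(x,y,z): 
    a=np.radians(-2.5); return [.444+x*np.cos(a)-y*np.sin(a),.235+x*np.sin(a)+y*np.cos(a),z]
pts=proj([L(0,0,.132),L(.04,.03,.09),L(.04,-.03,.09),L(.13,.06,.05),L(.13,-.06,.05)],'wrist')
print(pts.round(1))
for p in pts: cv2.drawMarker(w,tuple(int(v) for v in p),(0,0,255),0,8)
cv2.imwrite('pics/p4w.png',w); np.save('w4.npy',np.array([0]))
print(env.observe()['tcp_pos'],env.observe()['clock'])
for d in env.tip_of('block','wrist'): print(d['conf'],np.array(d['location'])*[640,400])
E
```

```text
[[320.2 194. ]
 [289.1 142.2]
 [351.  142.1]
 [260.3  46.9]
 [379.7  46.8]]
[0.44109779 0.23513911 0.26561037] 5.7333
0.98 [318.592 174.   ]
```

View pics/p4.png

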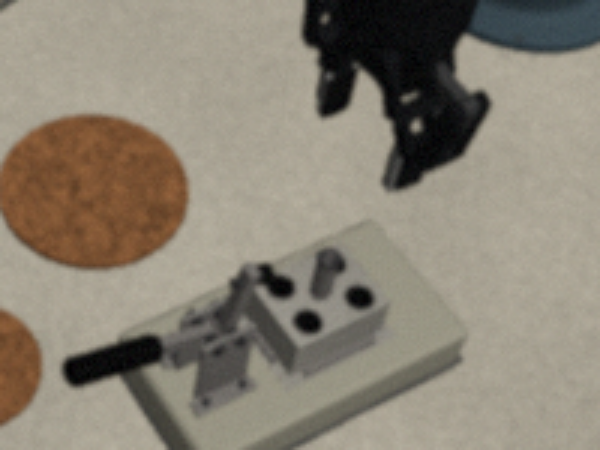

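View pics/p4w.png

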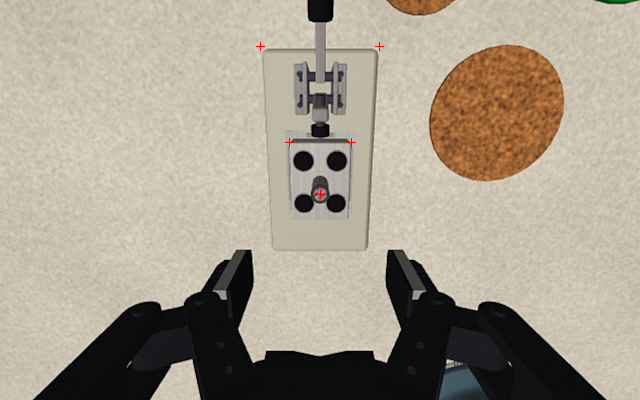

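The clamp is fully open and the arm stands clear at (320,130) in the wrist view. The predicted post top (320,194) coincides with the real one, so I'll descend.

Call:
carry_out(motion=[[[0, 0, -0.03, 0, 0], [0, 0, -0.03, 0, 0], [0, 0, -0.03, 0, 0], [0, 0, -0.025, 0, 0], [0, 0, -0.015, 0, 0], [0, 0, -0.008, 0, 0], [0, 0, 0, 0, 0]]])

```text
clock: 6.37
tcp_pos: [0.4398, 0.2347, 0.1253]
tcp_rot: [179.9, 0.2, -2.5]
contact_force: [-0.6, 0.3, -0.5]
opening: 0.999
```

```bash
python3 - <<'E'
from h import *
o=env.observe();print(o['tcp_pos'],o['contact_force'])
a=env.capture('scene')[160:310,310:510,::-1]
w=env.capture('wrist')[...,::-1]
cv2.imwrite('pics/p5.png',np.hstack([cv2.resize(a,(400,300)),cv2.resize(w,(400,300))]))
E
```

```text
[0.43977331 0.23466939 0.12526917] [-0.62688342  0.30276005 -0.53144875]
```

View pics/p5.png

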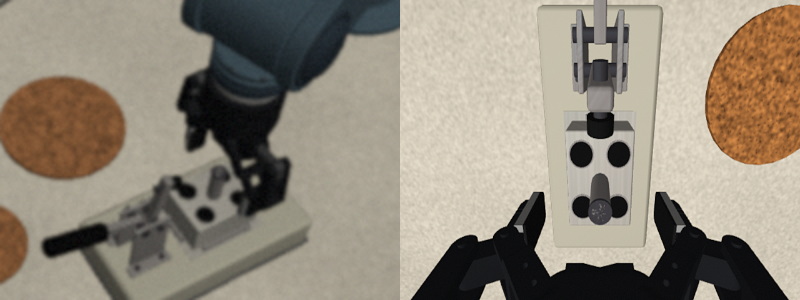

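The post is centred between the pads, at column 600 with the pads at 533 and 667. I'll close.

Call:
carry_out(motion=[[[0.002, 0, 0, 0, 150], [0, 0, 0, 0, 255], [0, 0, 0, 0, 255], [0, 0, 0, 0, 255], [0, 0, 0, 0, 255], [0, 0, 0, 0, 255], [0, 0, 0, 0, 255]]], squeeze=70)

```text
clock: 7.05
tcp_pos: [0.4425, 0.2351, 0.1276]
tcp_rot: [180.0, -0.0, -2.5]
contact_force: [0.1, -1.4, 2.5]
opening: 0.161
```

Call:
carry_out(motion=[[[0, 0, 0, 0, 255], [0, 0, 0.003, 0, 255], [0, 0, 0.004, 0, 255], [0, 0, 0.005, 0, 255], [0, 0, 0, 0, 255]]])

```text
clock: 7.47
tcp_pos: [0.4427, 0.2354, 0.1401]
tcp_rot: [-180.0, -0.1, -2.5]
contact_force: [-0.6, 0.5, -3.1]
opening: 0.162
```

Call:
carry_out(motion=[[[-0.004, 0, 0.002, 0, 255], [-0.004, 0, 0.004, 0, 255], [-0.002, 0, 0.015, 0, 255], [0, 0, 0.025, 0, 255], [0, 0, 0.03, 0, 255], [0, 0, 0.03, 0, 255], [0, 0, 0.02, 0, 255], [0, 0, 0, 0, 255]]])

```text
clock: 8.13
tcp_pos: [0.4344, 0.2359, 0.2708]
tcp_rot: [-179.8, -0.5, -2.5]
contact_force: [0.5, -0.0, -2.7]
opening: 0.16
```

```bash
python3 - <<'E'
from h import *
o=env.observe();print(o['tcp_pos'],o['contact_force'],o['opening'])
s=env.capture('scene')[...,::-1]
a=s[110:310,250:510]
w=env.capture('wrist')[...,::-1]
cv2.imwrite('pics/p6.png',np.hstack([cv2.resize(a,(400,308)),cv2.resize(w,(400,308))]))
# mat centre in wrist view
hsv=cv2.cvtColor(w,cv2.COLOR_BGR2HSV)
m=((hsv[...,0]<20)&(hsv[...,1]>90)&(hsv[...,2]>60)).astype(np.uint8)
k,l,st,c=cv2.connectedComponentsWithStats(m)
for i in range(1,k):
    if st[i,4]>500: print(st[i],c[i],ray(c[i],'wrist',.008)[0].round(4))
E
```

```text
[0.43436877 0.23594829 0.27080632] [ 0.47337251 -0.04029449 -2.66064508] 0.15997329732729945
[  429    39   136   137 14243] [496.56118795 106.91237801] [0.4974 0.021  0.008 ]
```

View pics/p6.png

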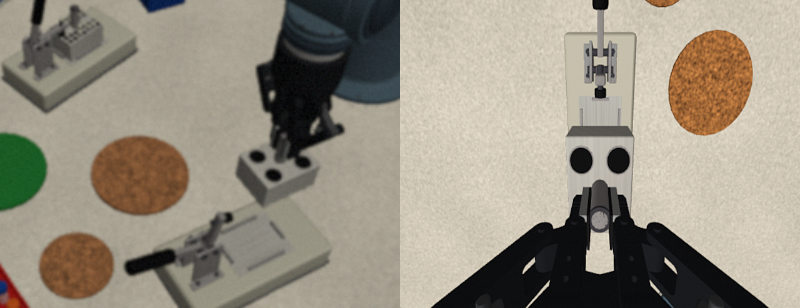

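The block is held level and the mat centre from the wrist camera is (0.497, 0.021), consistent with the others. I'll carry it over.

Call:
carry_out(motion=[[[0, -0.01, 0.01, 0, 255], [0.003, -0.02, 0, 0, 255], [0.006, -0.026, 0, 0, 255], [0.008, -0.028, 0, 0, 255], [0.01, -0.03, 0, 0, 255], [0.01, -0.03, 0, 0, 255], [0.01, -0.03, 0, 0, 255], [0.008, -0.024, 0, 0, 255], [0.005, -0.012, 0, 0, 255], [0, -0.006, 0, 0, 255]]])

```text
clock: 9.07
tcp_pos: [0.492, 0.0173, 0.2738]
tcp_rot: [-180.0, 0.2, -2.7]
contact_force: [-0.5, 0.5, -3.5]
opening: 0.159
```

Call:
carry_out(motion=[[[0, 0, -0.02, 0, 255], [0, 0, -0.03, 0, 255], [0, 0, -0.035, 0, 255], [0, 0, -0.035, 0, 255], [0, 0, -0.03, 0, 255], [0, 0, -0.015, 0, 255], [0, 0, -0.01, 0, 255], [0, 0, 0, 0, 255], [0, 0, 0, 0, 255]]])

```text
clock: 9.82
tcp_pos: [0.4923, 0.0196, 0.1005]
tcp_rot: [-180.0, 0.0, -2.5]
contact_force: [0.5, 0.6, -2.0]
opening: 0.16
```

```bash
python3 - <<'E'
from h import *
o=env.observe();print(o['tcp_pos'],o['tcp_rot'],o['contact_force'],o['opening'])
t=env.capture('top')[...,::-1][170:290,240:400]
w=env.capture('wrist')[...,::-1]
cv2.imwrite('pics/p7.png',np.hstack([cv2.resize(t,(400,300)),cv2.resize(w,(400,300))]))
cv2.imwrite('pics/p7s.png',cv2.resize(env.capture('scene')[150:300,250:450,::-1],(600,450)))
E
```

```text
[0.49231987 0.01957824 0.10048196] [-1.79990946e+02  1.66160591e-02 -2.46565588e+00] [ 0.51637994  0.57553044 -2.03433174] 0.15970820632688498
```

View pics/p7.png

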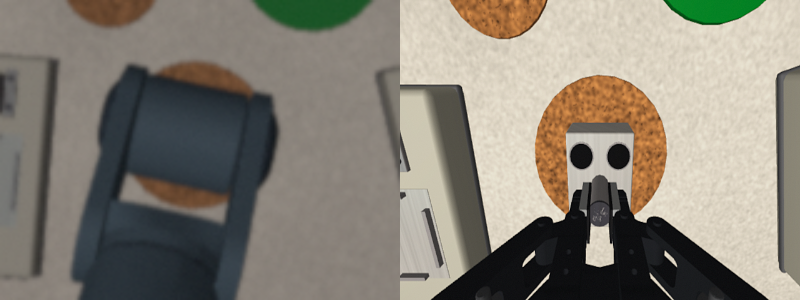

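View pics/p7s.png

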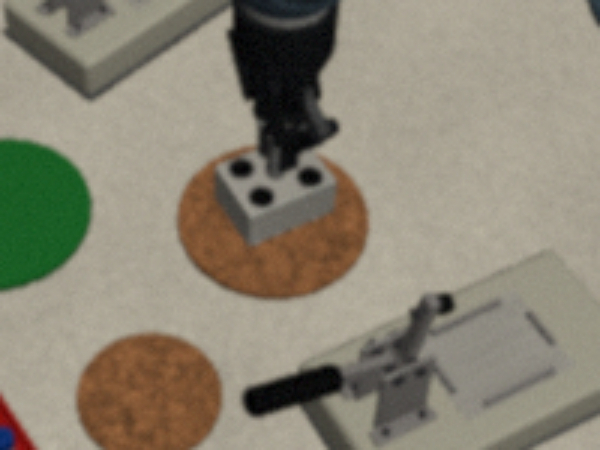

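The block hangs over the mat about 15 mm above it. I'll nudge it and lower gently.

Call:
carry_out(motion=[[[0.002, 0.001, -0.004, 0, 255], [0, 0, -0.004, 0, 255], [0, 0, -0.003, 0, 255], [0, 0, -0.001, 0, 255], [0, 0, -0.001, 0, 255], [0, 0, 0, 0, 255]]])

```text
clock: 10.47
tcp_pos: [0.4941, 0.0202, 0.087]
tcp_rot: [-180.0, 0.0, -2.5]
contact_force: [0.2, -0.4, -2.8]
opening: 0.162
```

Call:
carry_out(motion=[[[0, 0, -0.001, 0, 255], [0, 0, 0, 0, 255]]])

```text
clock: 10.63
tcp_pos: [0.4943, 0.0202, 0.0862]
tcp_rot: [-180.0, 0.0, -2.5]
contact_force: [-0.1, 0.1, -3.3]
opening: 0.159
```

Call:
carry_out(motion=[[[0, 0, -0.001, 0, 255], [0, 0, 0, 0, 255]]])

```text
clock: 10.8
tcp_pos: [0.4946, 0.02, 0.0857]
tcp_rot: [180.0, -0.0, -2.5]
contact_force: [-1.7, -0.6, 0.5]
opening: 0.163
```

Call:
carry_out(motion=[[[0, 0, -0.001, 0, 255], [0, 0, 0, 0, 255]]])

```text
clock: 10.97
tcp_pos: [0.4948, 0.0198, 0.0856]
tcp_rot: [180.0, 0.0, -2.5]
contact_force: [-5.6, -2.1, 7.8]
opening: 0.16
```

Contact at TCP z 0.0857. I'll ease off 1 mm and release.

Call:
carry_out(motion=[[[0, 0, 0.001, 0, 255], [0, 0, 0, 0, 200], [0, 0, 0, 0, 180], [0, 0, 0, 0, 150], [0, 0, 0, 0, 100], [0, 0, 0, 0, 50], [0, 0, 0, 0, 0], [0, 0, 0, 0, 0], [0, 0, 0, 0, 0]]])

```text
clock: 11.72
tcp_pos: [0.4944, 0.0202, 0.0853]
tcp_rot: [-180.0, -0.0, -2.5]
contact_force: [-0.2, -0.1, -0.4]
opening: 0.995
```

Call:
carry_out(motion=[[[0, 0, 0.01, 0, 0], [0, 0, 0.02, 0, 0], [0, 0, 0.03, 0, 0], [0, 0, 0.03, 0, 0], [0, 0, 0.03, 0, 0], [0, 0, 0.03, 0, 0], [-0.03, 0, 0.02, 0, 0], [-0.03, 0, 0, 0, 0], [-0.03, 0, 0, 0, 0], [0, 0, 0, 0, 0]]])

```text
clock: 12.55
tcp_pos: [0.4008, 0.0208, 0.2554]
tcp_rot: [180.0, 0.0, -2.5]
contact_force: [0.4, -0.7, -0.6]
opening: 1.002
```

```bash
python3 - <<'E'
from h import *
o=env.observe();print(o['clock'],o['tcp_pos'],o['contact_force'],o['opening'])
w=env.capture('wrist')[...,::-1]
hsv=cv2.cvtColor(w,cv2.COLOR_BGR2HSV)
m=((hsv[...,0]<20)&(hsv[...,1]>90)&(hsv[...,2]>60)).astype(np.uint8)
k,l,st,c=cv2.connectedComponentsWithStats(m)
for i in range(1,k):
    if st[i,4]>800:
        p=np.argwhere(l==i)[:,::-1].astype(np.int32); h=cv2.convexHull(p); e=cv2.fitEllipse(h); print(st[i],e,ray(e[0],'wrist',.008)[0].round(4))
print(proj([.4965,.0195,.09],'wrist'),[ (d['conf'],np.array(d['location'])*[640,400],ray(np.array(d['location'])*[640,400],'wrist',.008)) for d in env.tip_of('block','wrist')])
cv2.imwrite('pics/p8w.png',w)
s=env.capture('scene')[...,::-1]; cv2.imwrite('pics/p8.png',s)
E
```

```text
12.55 [0.40079048 0.02076036 0.25543429] [ 0.381137   -0.65545021 -0.62616965] 1.0022953447274832
[  250    11   138   148 11100] ((318.04345703125, 84.47574615478516), (138.07220458984375, 147.3229522705078), 179.25828552246094) [0.5024 0.0181 0.008 ]
[[316.44854836  85.81689604]] [(0.95, array([312.896,  89.   ]), array([[0.49913427, 0.02397144, 0.008     ]]))]
```

View pics/p8.png

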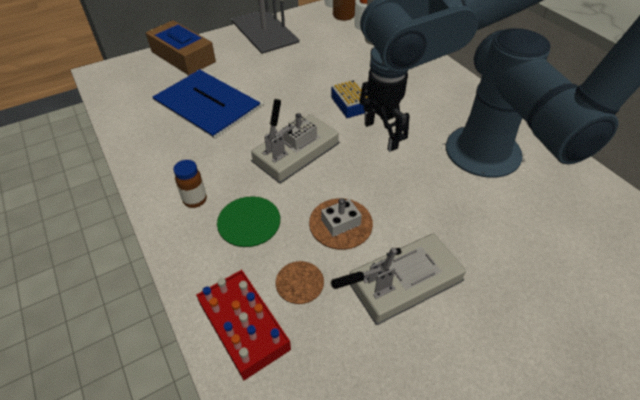

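View pics/p8w.png

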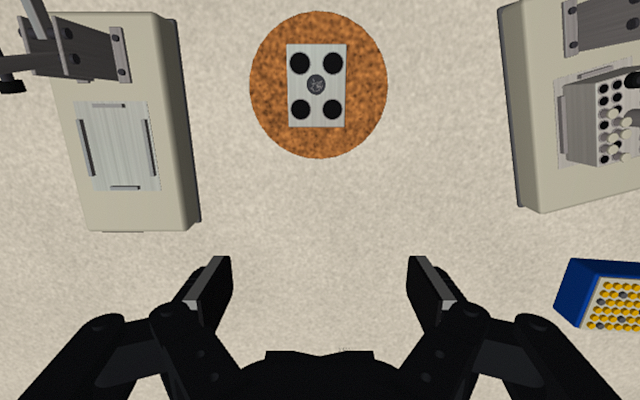

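The wrist view shows the block upright at (316,85), almost concentric with the mat at (318,84). The clamp is open and the other bath is still clamped. I'll hand in.

```bash
python3 -c "
from station import env
print(env.close_job())"
```

```text
the job is handed in; nothing more can be done
None
```

The job is handed in at about 12.7 s of the 56 s allowed. I pushed the clamp handle on the four-well bath over until it snapped open. Then I lifted the block by its post, set it upright in the middle of the larger cork mat, let go and backed off.

**Clamp and other bath:** the last pictures show the handle still open and the other bath's handle locked.

**Centring:** the last wrist picture puts the block's post top within about 2 pixels of the mat centre. The checks disagree by a few millimetres: the network put the block about 3 mm in x and 6 mm in y from the fitted mat centre. The estimates of the mat centre themselves differ by up to about 8 mm.

**Forces:** the highest reading at the end of a move was about 10 N, when the block touched the mat. Forces within a move were not recorded.

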